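# Set up a stepped shaft on V-blocks for a runout check

### The job

Set up the stepped shaft for a runout check on the granite plate: stand one V-block directly on the left half of the plate and the other on the right half on top of the thin packing strip, then lay the shaft across the front half of the plate so that its thick bearing seat rests in the left vee and its thin seat in the right one, level. Then stand the dial gauge on the plate behind the shaft, square to it and midway between the blocks, with its stylus on the shaft and pushed in about half its travel. Leave the thick packing strip, the marker pen and the grease tube where they are.

Things in the scene. Friction and masses are not known exactly. Their poses are not given: they have to be found in the camera images.
- surface_plate: Dark granite surface plate, fixed, 180 (its x, front to back) x 260 (its y) mm, on four short feet; its flat working top is 44 mm above the bench. Origin on the bench under its centre; +x points to the back (away from the robot), +y to its left. It may be turned some 12 degrees.
- vblock_1: Steel V-block, one of two equal ones, 50 (x) x 28 (y) x 40 mm high; origin: centre of the underside. A 90 degree vee, 32 mm wide, runs along y in its top, flanks meeting 24 mm above the underside: a round of radius r lies with its axis at 24 mm + 1.414 r. Grip low across the two vee-ended faces (28 mm apart along y; in the middle only 24 mm high). 0.33 kg.
- vblock_2: The other V-block, the same as vblock_1; the two may change places.
- packing_thin: Thin ground steel packing strip, 64 (x) x 44 (y) x 10 mm, lying flat; two small dark holes in its top. Origin: centre of the underside. Grip across its 44 mm width. About 0.2 kg.
- packing_thick: Thick packing strip, 64 x 44 x 25 mm, otherwise like the thin one; not wanted for this job, stays where it lies. Origin: centre of the underside.
- shaft: Stepped shaft along its y, 156 mm long, 0.4 kg; starts level in a fixed wooden cradle, axis 45 mm above the bench; lifts straight out. Origin on the axis. Thick seat: diameter 30, y = +20 to +70 mm; thin seat: 16, y = -70 to -20 (cradle cheeks, 12 wide, at y = +-45); plain middle: 24, grip it here. It can roll: only origin and y axis matter.
- gauge: Dial gauge on a foot 50 (x) x 46 (y) x 24 mm, 0.7 kg; origin: centre of the underside. Dial flat, 48 mm across, face up, in front of the post, top at z = 54 mm. Stylus along -x at y = 0, z = 45, its free end at x = -82 mm. Handle: dark block on the post, 26 (x) x 28 (y) mm, centre x = +9, z = 66 to 100; grip across y.
- plunger (a joint): How far the gauge's stylus is pushed in, m: 0 free, 0.022 fully in. A weak spring (0.7 to 2 N) pushes it out along the gauge's -x. It yields only along its length, so set the gauge down farther back and bring it up to the shaft level, from behind. Its foot may slide on the plate.
- marker_pen: Marker pen, 134 x 13 mm, lying on the bench; bystander. Origin: centre of the underside.
- tube: White grease tube, 144 x 39 x 31 mm, lying on the bench behind the cable; bystander. Origin: centre of the underside.

How it is judged:
By the outcome, as a careful person would: the job done as asked, in the order asked, and still so for the second after the job is handed in, with the robot touching nothing.
It also fails if it takes over 115 s, if anything falls off the work surface, if the arm or the gripper's body presses on something with over 40 N, if the wrist force passes 120 N, or if a joint passes its speed limit or range.

### The arm

A 6-joint arm with a two-finger parallel gripper is mounted at the origin on a cart in front of the work surface, level with it; the furniture and walls round the work are solid. World frame = base frame: x ahead of the robot, y to its left, z up, the work surface at z = 0. Lengths are in mm, angles in rad, forces in N, time in s.
With the tool pointing down it reaches from about 400 to 925 mm from the base axis. Payload 3.4 kg.
Tool frame: the origin (TCP) lies at the very end of the fingers, on their centre line; the grasp point (between the pads) lies 19 mm behind it; z points along the fingers, y is the line along which they close (so a half turn about z gives the same grasp; the last joint's range is limited). The gripper opens to 85 mm and grips with 20 to 120 N. Pads are 22 mm wide; open, the fingers measure 114 mm over their backs; the gripper's body (76 mm by 85 mm) begins 54 mm behind the grasp point. The pads swing forward as they close: fully open they stand 13 mm farther back than shut.
Start: joints at [1.274, 0.307, 1.506, -0, 1.328, -0.073], TCP at [127.637, 560.66, 231.305] pointing down, gripper open.
Joint ranges: [-3.12, 3.12], [-1.05, 2.28], [0.14, 2.33], [-1.42, 4.57], [0.1, 2.73], [-2.68, 2.68]. Speed limits (rad/s): [2.57, 2.57, 3.14, 3.14, 3.14, 3.14].

### API

Orientations are given as a unit quaternion [x, y, z, w].
In Python, from bench import manip gives the robot as it stands. The module is installed in compiled form; this text tells all that it offers. Calls block until the motion is done:
- manip.move_ptp(position, orientation): joint-space move of the TCP to a pose.
- manip.move_linear(position, ori=None, vel=150, stop_force=None): straight line of the TCP; ori=None keeps the orientation; vel is the mean speed in mm/s. With stop_force (N) it stops when the force on the tool has changed by that much, and returns True; else False.
- manip.move_joints(angles): joint-space move.
- manip.set_gripper(opening, squeeze=None): finger opening in mm; squeeze is the grip in N (None keeps the last); returns when the fingers have stopped.
- manip.dwell(seconds).
- manip.ik(position, orientation): joint angles nearest the present ones, or None.
- manip.read_camera(name): name is "side" or "top" or "wrist"; returns a dict with "pixels" (400x640x3 uint8, red, green, blue), "range_z" (400x640 float32, mm along the optical axis (not along the pixel's ray), 0 where there is no reading), "vfov" (degrees; the focal length in pixels is half the picture's height over the tangent of half this angle, whatever the lens; pixels are square), "cx", "cy" (the principal point, pixels), "R" (3x3) and "t" (3): a world point X has camera coordinates R X + t. Camera axes: x right, y down, z forward; pixel columns grow to the right and rows downward; lengths in mm; the calibration is good to about 2 mm. A picture is of the moment at which its call begins.
A pose or a line that the arm cannot do raises manip.PlanningError and nothing moves.
- manip.sign_off(): hands the job in; it is judged then, once.
Trained networks look in a picture, given as the dict that the camera call returned (one of the last four; its "shot" number tells which), for a name from the list of things; names that differ only in an ending like _2 or _b are one class to them, and where a whole thing is asked for, a point or a joint stands for the part that bears it (a point fixed in the world has none). Each returns a list of dicts, best first, with "confidence" (0 to 1); they miss things now and then, are a little off and sometimes report something else, mostly with a low value. They report only what shows in the picture. A call takes as long as a camera call.
- manip.cut_out(picture, target): "pixels" (400x640 bool, what is visible of it).
- manip.spot_point(picture, target): "at" ([x, y, z] in mm, in the coordinates of the camera as it stood for that picture, good to about 4 mm: a listed point, or the origin of a listed thing).
Readings, each from a call of its own:
- manip.read_clock(): time.
- manip.read_joints(): joint angles.
- manip.read_qd(): joint speeds.
- manip.read_joint_efforts(): joint torques, N m.
- manip.read_tool_pos(): TCP position.
- manip.read_orientation(): TCP orientation.
- manip.read_contact_force(): force on the tool from outside, world axes, zero at the start.
- manip.read_ft_torque(): the same for the moment, N m.
- manip.read_grip_width(): finger opening in mm.
- manip.read_finger_force(): force on a finger pad.
Only numpy, scipy, OpenCV 4.12 (cv2) and the standard library are available. Lean on these libraries where they do the work, as an engineer would, in place of code of your own. Each camera call takes 0.05 s, during which the arm holds its last target. There are 200 camera calls.

## Working session

There is one attempt and no reset: what is moved stays moved. The work goes in short steps, each a Python script; the robot and the scene stay as the last script left them, time stands still between calls to the robot, and variables do not carry over. Pictures are saved under pics/ and viewed, at most 14 in all, crops included, and the job is handed in when it is done.

```bash
mkdir -p pics; cat > h.py <<'E'
import numpy as np, cv2
from bench import manip as m
def save(p,name): cv2.imwrite('pics/'+name,cv2.cvtColor(p["pixels"],cv2.COLOR_RGB2BGR))
def cloud(p):
    z=p["range_z"].astype(float); f=200/np.tan(np.radians(p["vfov"])/2)
    v,u=np.mgrid[0:400,0:640]
    c=np.stack([(u-p["cx"])/f*z,(v-p["cy"])/f*z,z],-1)
    R=np.array(p["R"]);t=np.array(p["t"])
    w=(c-t)@R; w[z<=0]=np.nan
    return w
def world(p,at): return (np.array(at)-np.array(p["t"]))@np.array(p["R"])
E
python3 - <<'E'
from h import *
for n in ["top","side"]:
    p=m.read_camera(n); save(p,n+'0.png')
    print(n,p["vfov"],world(p,[0,0,0]).round())
    w=cloud(p)
    for k in ["surface_plate","vblock_1","packing_thin","packing_thick","shaft","gauge","marker_pen","tube"]:
        for d in m.spot_point(p,k)[:2]: print(k,'pt',round(d["confidence"],2),world(p,d["at"]).round(1))
        for d in m.cut_out(p,k)[:2]:
            mk=d["pixels"]; q=w[mk]; q=q[~np.isnan(q[:,0])]
            if len(q)<10: continue
            zt=np.percentile(q[:,2],95); s=q[abs(q[:,2]-zt)<5][:,:2]
            v,u=np.nonzero(mk)
            r=cv2.minAreaRect(s.astype(np.float32))
            print('   cut',round(d["confidence"],2),mk.sum(),'uv',u.mean().round(),v.mean().round(),'ztop',zt.round(1),'rect',np.round(r[0],1),np.round(r[1],1),round(r[2],1))
E
```

```text
top 52.43309760557372 [ 402.    5. 1294.]
surface_plate pt 0.89 [594.  -36.9   0.6]
surface_plate pt 0.41 [ 464.9 -406.9   -2.2]
   cut 0.57 4752 uv 322.0 177.0 ztop 47.5 rect [596.1 -34.5] [179.2 258.4] 2.4
vblock_1 pt 0.55 [596.  -33.4   3.7]
vblock_1 pt 0.48 [439.4 164.1  -2.2]
   cut 0.75 186 uv 258.0 226.0 ztop 41.0 rect [437.8 160.9] [49.7 27.6] 25.8
   cut 0.65 196 uv 220.0 225.0 ztop 41.1 rect [440.1 283.3] [48.6 26.8] 10.4
packing_thin pt 0.66 [ 4.31e+02 -1.53e+02  4.00e-01]
   cut 0.84 280 uv 359.0 231.0 ztop 13.4 rect [ 430.3 -155.3] [62.6 42.5] 14.0
   cut 0.26 315 uv 400.0 226.0 ztop 28.9 rect [ 449.9 -282. ] [43.9 63. ] 86.0
packing_thick pt 0.75 [ 454.3 -284.6    1.2]
   cut 0.67 275 uv 400.0 226.0 ztop 28.8 rect [ 448.9 -280.8] [40.  59.8] 87.7
   cut 0.53 388 uv 180.0 217.0 ztop 60.8 rect [474.5 399.3] [ 22.  110.6] 84.9
shaft pt 0.84 [452.1 397.5  43.9]
   cut 0.94 334 uv 180.0 215.0 ztop 61.2 rect [474.4 398.4] [ 20.1 109.3] 84.9
gauge pt 0.66 [ 462.8 -405.3   -3.5]
   cut 0.67 381 uv 441.0 223.0 ztop 101.5 rect [ 472.  -401.1] [26.1 27.3] 12.5
marker_pen pt 0.62 [
[... 856 characters left out ...]
.2]
   cut 0.58 361 uv 283.0 274.0 ztop 28.8 rect [ 452.8 -285.4] [46.4 63.3] 86.0
shaft pt 0.78 [455.3 399.4  48. ]
   cut 0.71 423 uv 343.0 277.0 ztop 30.8 rect [ 597.8 -308.4] [24.2 80.7] 1.3
   cut 0.55 240 uv 306.0 149.0 ztop 60.5 rect [463.2 394.1] [ 25.8 133.6] 83.9
gauge pt 0.81 [ 466.5 -404.2   -1.8]
   cut 0.74 897 uv 283.0 299.0 ztop 100.9 rect [ 474.7 -403.4] [24.8 29.2] 11.2
   cut 0.59 302 uv 282.0 247.0 ztop 13.8 rect [ 433.1 -158.3] [63.8 45.9] 15.4
marker_pen pt 0.53 [530.7 309.1   2.3]
   cut 0.48 86 uv 322.0 171.0 ztop 16.8 rect [529.1 299.3] [124.6  10.9] 88.7
tube pt 0.57 [ 599.1 -274.1    2.6]
   cut 0.81 474 uv 342.0 277.0 ztop 30.7 rect [ 597.8 -308.4] [24.2 80.7] 1.3
```

View pics/top0.png

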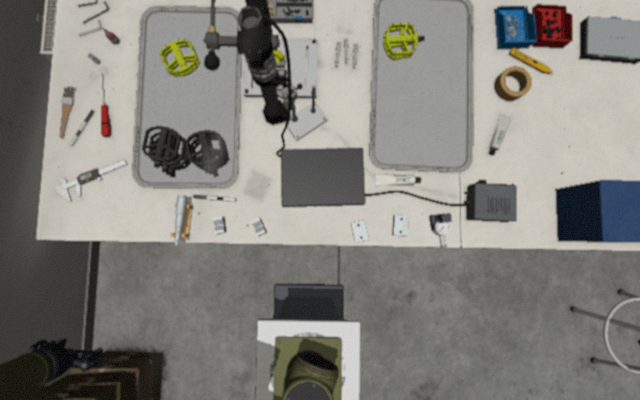

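View pics/side0.png

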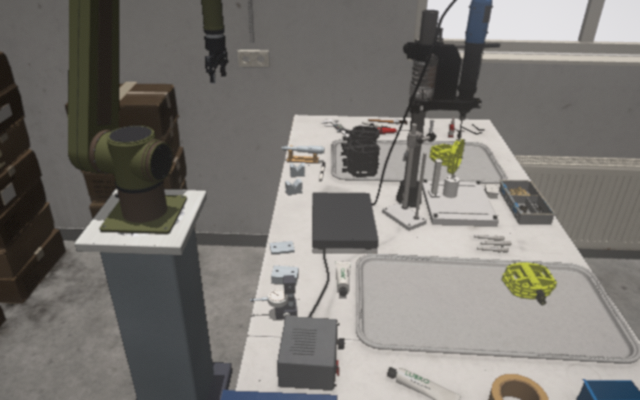

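The images show the plate in the centre. The V-blocks are at about (220,225) and (258,226), the thin strip at (359,231), the thick strip at (400,226) and the gauge at (441,223). The shaft lies front to back at (180,217), with its thick end apparently to the rear. Next: closer views with the wrist camera.

```bash
cat >> h.py <<'E'
def q(a): return [float(np.cos(a/2)),float(np.sin(a/2)),0.,0.]
def top_rect(p,w,k,zr,near=None,n=3):
    out=[]
    for d in m.cut_out(p,k)[:n]:
        mk=cv2.dilate(d["pixels"].astype(np.uint8),np.ones((5,5)))>0
        s=w[mk]; s=s[(s[:,2]>zr[0])&(s[:,2]<zr[1])]
        if len(s)<30: continue
        r=cv2.minAreaRect(s[:,:2].astype(np.float32))
        out.append((round(d["confidence"],2),np.round(r[0],1),np.round(r[1],1),round(r[2],1),round(float(np.median(s[:,2])),1)))
    return out
E
python3 - <<'E'
from h import *
p=m.read_camera("top"); w=cloud(p)
s=w[(w[...,0]>480)&(w[...,0]<760)&(w[...,1]>-250)&(w[...,1]<200)&(w[...,2]>120)]
print('tall',len(s), s.min(0) if len(s) else '', s.max(0) if len(s) else '')
print(m.read_clock())
for i,(pos,ks) in enumerate([([440,330,330],[("shaft",(40,70)),("vblock_1",(34,46))]),([430,200,330],[("vblock_1",(34,46))]),([430,-40,330],[("surface_plate",(38,50))]),([430,-200,330],[("packing_thin",(6,16))]),([440,-390,330],[("gauge",(94,106))])]):
    m.move_ptp(pos,q(0)); m.dwell(0.2)
    p=m.read_camera("wrist"); save(p,f'w{i}.png'); w=cloud(p); np.savez(f'w{i}.npz',w=w,px=p["pixels"])
    if i==0: print(p["vfov"],world(p,[0,0,0]),np.array(p["R"]).round(2).tolist())
    print(m.read_clock(), np.nanpercentile(w[...,0],[1,99]),np.nanpercentile(w[...,1],[1,99]))
    for k,zr in ks:
        print(k,top_rect(p,w,k,zr),[(round(d["confidence"],2),world(p,d["at"]).round(1)) for d in m.spot_point(p,k)[:3]])
ims=[cv2.imread(f'pics/w{i}.png') for i in range(5)]
cv2.imwrite('pics/mont.png',np.vstack([np.hstack([cv2.resize(a,(400,250)) for a in r]) for r in (ims[:2],[ims[3],ims[4]])]))
E
```

```text
tall 134 [711.64283659  55.18221316 122.1507506 ] [759.86066923 123.07006376 496.70077621]
1.75
66.3004514770637 [506.17939862 329.58032255 472.31273215] [[0.0, -1.0, -0.0], [-0.96, -0.0, 0.26], [-0.26, 0.0, -0.96]]
3.9083 [-586.94928028  643.50760355] [-1225.78111786  1139.72615575]
shaft [(0.63, array([452. , 398.5]), array([ 32.7, 155.5]), 89.4, 55.3)] [(0.73, array([448.9, 398.4,  44. ]))]
vblock_1 [(0.88, array([440.7, 282.8]), array([50.2, 28. ]), 10.1, 39.2), (0.64, array([437.7, 160.8]), array([50.9, 28.5]), 25.4, 39.2)] [(0.9, array([438.8, 161.7,  -4.3])), (0.66, array([444.4, 283.6,  -3.1]))]
4.9417 [-608.70331535  631.84084755] [-1353.65424249  1139.77525858]
vblock_1 [(0.66, array([437.8, 160.7]), array([50.2, 27.8]), 25.3, 39.2), (0.58, array([440.8, 282.8]), array([50. , 28.3]), 10.3, 39.4)] [(0.87, array([ 4.395e+02,  1.617e+02, -1.000e-01])), (0.68, array([443.2, 284.5,  -2.5]))]
6.2417 [-727.28150481  632.88402433] [-1591.30804016  1138.69508045]
surface_plate [(0.92, array([571.7, -36.8]), array([128.9, 260.5]), 2.6, 44.0)] [(0.83, array([595.2, -36. ,   1.2]))]
7.275 [-698.42678907  634.73317734] [-1747.12112742  1134.05763838]
packing_thin [(0.68, array([ 430.6, -156.6]), array([63.9, 44.2]), 13.4, 10.0)] [(0.6, array([ 433.8, -154.5,   -4.4]))]
8.4083 [-649.11160525  647.63081416] [-1927.37271232  1005.76727796]
gauge [(0.87, array([ 473.2, -403.2]), array([26.1, 28. ]), 8.8, 99.8)] [(0.67, array([ 461. , -401.6,   -1.4]))]
```

View pics/mont.png

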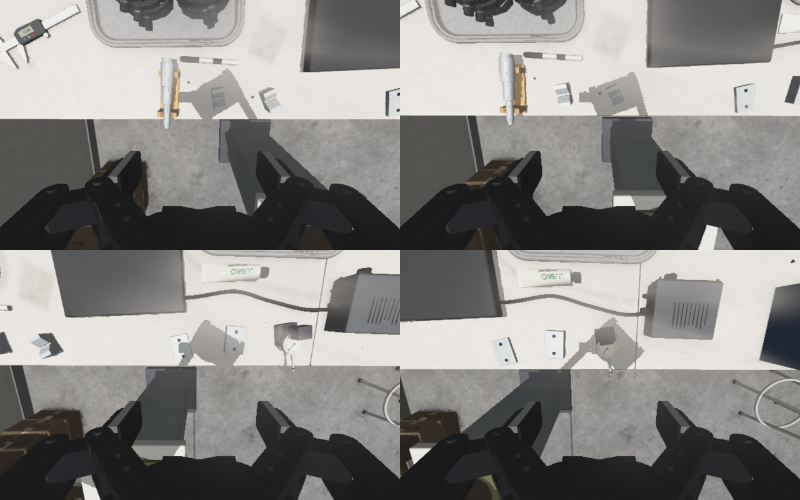

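The close views show the thick shaft end pointing away from the robot, and the block and strip sizes come out right. Next I refine the shaft axis and gauge yaw from the stored clouds.

```bash
python3 - <<'E'
from h import *
w=np.load('w0.npz')['w'].reshape(-1,3)
s=w[(abs(w[:,0]-452)<100)&(abs(w[:,1]-398.5)<16)&(w[:,2]>46)]
print(len(s),s.min(0).round(1),s.max(0).round(1))
C=[]
for x0 in range(370,536,8):
    b=s[abs(s[:,0]-x0)<4]
    if len(b)<5: continue
    # circle fit in y,z
    A=np.c_[b[:,1:],np.ones(len(b))]; c=np.linalg.lstsq(A,(b[:,1:]**2).sum(1),rcond=None)[0]
    yc,zc=c[0]/2,c[1]/2; print(x0,len(b),'zmax',b[:,2].max().round(1),'yc',yc.round(1),'ymid',((b[:,1].min()+b[:,1].max())/2).round(1),'wid',np.ptp(b[:,1]).round(1))
w=np.load('w4.npz')['w'].reshape(-1,3)
s=w[(abs(w[:,0]-450)<110)&(abs(w[:,1]+403)<60)]
for lo,hi in [(21,26),(40,50),(51,56),(60,66),(96,103)]:
    t=s[(s[:,2]>lo)&(s[:,2]<hi)]
    r=cv2.minAreaRect(t[:,:2].astype(np.float32)); print(lo,hi,len(t),np.round(r[0],1),np.round(r[1],1),round(r[2],1),t[t[:,0].argmin()].round(1))
t=s[(s[:,2]>96)]; np.set_printoptions(suppress=True)
t=s[(s[:,2]>41)&(s[:,2]<49)&(s[:,0]<430)]
for x0 in range(360,430,8):
    b=t[abs(t[:,0]-x0)<4]
    if len(b): print(x0,len(b),b.mean(0).round(1))
E
```

```text
13178 [374.4 382.5  46. ] [529.7 413.3 425.6]
378 35 zmax 52.1 yc 404.2 ymid 404.1 wid 10.6
386 53 zmax 54.6 yc 403.7 ymid 403.0 wid 14.2
394 61 zmax 54.8 yc 403.1 ymid 402.7 wid 14.2
402 78 zmax 54.5 yc 397.3 ymid 396.0 wid 26.8
410 83 zmax 54.7 yc 397.1 ymid 396.2 wid 25.6
418 60 zmax 54.0 yc 402.1 ymid 403.9 wid 18.8
426 247 zmax 405.4 yc 394.4 ymid 395.7 wid 25.1
434 2128 zmax 412.7 yc 443.1 ymid 397.1 wid 29.1
442 1863 zmax 419.8 yc 458.4 ymid 397.0 wid 29.0
450 7396 zmax 425.6 yc 457.1 ymid 396.9 wid 28.9
458 107 zmax 395.8 yc 391.6 ymid 399.5 wid 23.8
466 102 zmax 58.5 yc 398.9 ymid 399.0 wid 23.5
474 123 zmax 61.4 yc 398.1 ymid 398.3 wid 28.4
482 132 zmax 62.2 yc 398.1 ymid 398.1 wid 28.8
490 132 zmax 61.9 yc 397.6 ymid 397.5 wid 29.8
498 127 zmax 61.8 yc 397.0 ymid 397.6 wid 29.2
506 146 zmax 61.4 yc 396.6 ymid 395.9 wid 26.3
514 121 zmax 61.2 yc 396.2 ymid 395.6 wid 26.0
522 130 zmax 61.1 yc 395.6 ymid 395.7 wid 24.9
530 54 zmax 58.2 yc 395.4 ymid 394.4 wid 22.0
21 26 360 [ 485.5 -424.2] [ 48.5 102.2] 34.1 [ 453.2 -384.4   23.9]
40 50 115 [ 423.6 -405.8] [82.9 14.5] 23.8 [ 383.6 -417.9   46. ]
51 56 679 [ 441.8 -407.7] [40.8 46.1] 4.4 [ 421.5 -409.9   51.2]Traceback (most recent call last):
  File "<stdin>", line 16, in <module>
ValueError: attempt to get argmin of an empty sequence
```

```bash
cat >> h.py <<'E'
TH=np.radians(2.6); P=np.array([597.2,-35.6]); 
def pl(x,y,th=TH): 
    c,s=np.cos(th),np.sin(th); return P+np.array([c*x-s*y,s*x+c*y])
def go(xy,z,a): m.move_ptp([float(xy[0]),float(xy[1]),float(z)],q(a))
def lin(xy,z,vel=150,sf=None): return m.move_linear([float(xy[0]),float(xy[1]),float(z)],None,vel,sf)
def pick(xy,z,a,op,sq=60,up=120):
    m.set_gripper(op); go(xy,z+up,a); lin(xy,z+12,200); r=lin(xy,z,40,8)
    if r: t=m.read_tool_pos(); lin(xy,t[2]+1,40)
    m.set_gripper(0,sq); print('grip',r,m.read_grip_width(),m.read_tool_pos()); lin(xy,z+up,250)
def place(xy,z,a,op,up=120,over=2,sf=8,hi=None):
    go(xy,z+up,a); lin(xy,z+10,200); r=lin(xy,z-over,25,sf)
    t=m.read_tool_pos(); print('touch',r,np.round(t,1),m.read_grip_width()); m.set_gripper(op); lin(xy,z+(hi or up),250)
E
python3 - <<'E'
from h import *
d=np.radians
pick([437.8,160.8],2,d(25.3),55)
place(pl(-50,45),46,TH,45)
print(m.read_clock())
go(pl(-110,45),200,TH); m.dwell(.2)
p=m.read_camera("wrist"); save(p,'c1.png'); w=cloud(p)
print(top_rect(p,w,"vblock_1",(76,90)),m.read_clock())
pick([430.6,-156.6],0.5,d(13.4),65)
print(m.read_clock())
E
```

```text
grip False 27.39698355336943 [437.93177658 161.01359633   2.351154  ]
touch True [545.9   7.   46.4] 26.96976087720531
16.0583
[(0.96, array([546.3,   5.8]), array([49.3, 27.9]), 2.5, 83.2)] 16.7417
grip False 41.71119239878561 [ 430.54499681 -156.56688008    1.05633268]
19.9667
```

View pics/c1.png

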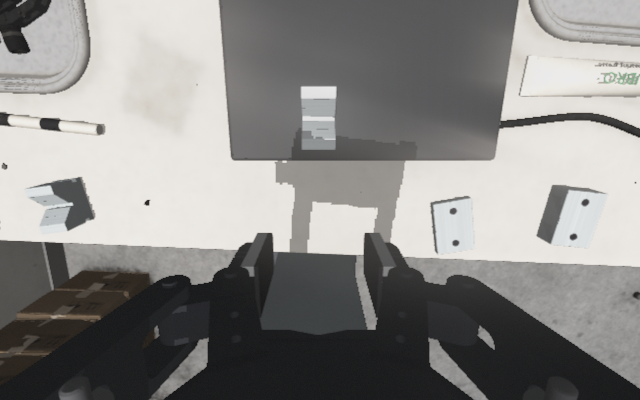

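The left block stands on the plate, seen at about (318,118). Next: set down the strip, then check it.

```bash
python3 - <<'E'
from h import *
d=np.radians
print(m.read_grip_width())
place(pl(-50,-45),45.5,TH,62)
go(pl(-110,-45),200,TH); m.dwell(.2)
p=m.read_camera("wrist"); save(p,'c2.png'); w=cloud(p)
print(top_rect(p,w,"packing_thin",(50,60)),top_rect(p,w,"vblock_1",(76,90),n=1),pl(-50,-45),m.read_clock())
E
```

```text
41.95496635488553
touch True [549.7 -82.9  45.1] 41.926609767297506
[(0.82, array([549.9, -84.2]), array([63., 44.]), 2.7, 54.0)] [(0.88, array([546.4,   5.8]), array([49.8, 28.9]), 2.7, 83.1)] [549.29280598 -82.82182505] 23.475
```

View pics/c2.png

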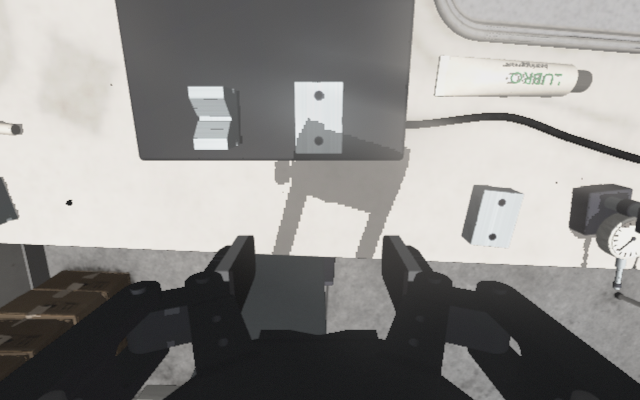

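The strip lies flat to the right of the block, at about (318,117). Second block next.

```bash
python3 - <<'E'
from h import *
d=np.radians
go([430,120],180,d(10))
pick([440.7,282.8],2,d(10.1),55)
place(pl(-50,-45),56,TH,45)
go(pl(-120,0),230,TH); m.dwell(.2)
p=m.read_camera("wrist"); save(p,'c3.png'); w=cloud(p)
print(top_rect(p,w,"vblock_1",(77,98)),pl(-50,-45),pl(-50,45),m.read_clock())
for a in (-3.35,176.65): print(m.ik([452.05,399.7,150],q(d(a))))
xy=pl(-50,0)
for a in (92.6,-87.4): print(m.ik([xy[0],xy[1],150],q(d(a))))
E
```

```text
grip False 26.63730589907949 [440.94033956 283.16022997   2.35543601]
touch True [549.9 -83.   56.4] 27.34438509990194
[(0.86, array([550.4, -84.2]), array([49.4, 28.4]), 2.6, 91.1), (0.71, array([546.6,   5.7]), array([49.7, 28.1]), 2.7, 83.4)] [549.29280598 -82.82182505] [545.21013704   7.08552623] 31.7583
[ 6.54021229e-01  4.14924330e-01  1.55537642e+00 -4.44089210e-16
  1.17129190e+00  2.28328609e+00]
[ 6.54021229e-01  4.14924330e-01  1.55537642e+00 -4.44089210e-16
  1.17129190e+00 -8.58306568e-01]
[-1.46091607e-01  3.45693584e-01  1.67424239e+00 -4.44089210e-16
  1.12165668e+00 -1.91470168e-01]
None
```

View pics/c3.png

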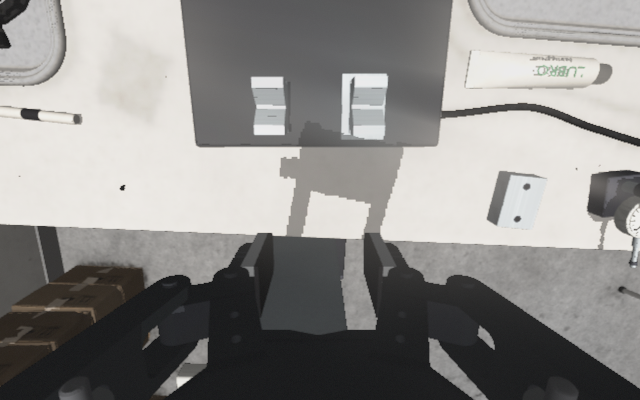

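The strip and both blocks are in place, with vees visible at about (268,105) and (368,105). Now the shaft.

```bash
python3 - <<'E'
from h import *
d=np.radians
m.set_gripper(50); go([452.05,399.7],180,d(-3.35)); 
pick([452.05,399.7],26,d(-3.35),50,sq=50,up=110)
t=m.read_tool_pos(); print(t,m.read_contact_force())
place(np.array([547.4,-37.9]),26.3+44.25,d(92.5),42,up=90,over=3,sf=6,hi=110)
go(pl(-120,0),230,TH); m.dwell(.2)
p=m.read_camera("wrist"); save(p,'c4.png'); w=cloud(p); np.savez('c4.npz',w=w)
print(m.read_clock())
print(top_rect(p,w,"vblock_1",(77,98)))
s=w.reshape(-1,3); s=s[(abs(s[:,0]-548)<20)&(abs(s[:,1]+39)<85)&(s[:,2]>88)&(s[:,2]<125)]
for y0 in range(-115,40,10):
    b=s[abs(s[:,1]-y0)<5]
    if len(b)>5: print(y0,len(b),'x',((b[:,0].min()+b[:,0].max())/2).round(1),'zmax',np.percentile(b[:,2],97).round(1),'wid',np.ptp(b[:,0]).round(1))
print(s[:,1].min(),s[:,1].max())
E
```

```text
grip False 22.52277688873055 [452.48838829 401.27356321  26.49824244]
[450.93926989 398.48244988 134.66105456] [-0.45376399 -0.43780352 -5.27202044]
touch True [548.5 -38.1  70.5] 22.254028328459395
41.8417
[(0.86, array([550.1, -82.2]), array([48.9, 32.6]), 2.9, 93.0), (0.6, array([546.9,   2.9]), array([49.7, 34.2]), 2.7, 84.2)]
-115 101 x 551.6 zmax 95.7 wid 11.2
-105 194 x 550.7 zmax 97.8 wid 15.5
-95 459 x 548.0 zmax 97.7 wid 39.8
-85 493 x 548.1 zmax 97.7 wid 39.7
-75 474 x 547.9 zmax 97.6 wid 39.9
-65 217 x 554.7 zmax 98.0 wid 25.3
-55 303 x 548.9 zmax 101.9 wid 23.2
-45 321 x 548.4 zmax 101.7 wid 23.3
-35 327 x 548.0 zmax 101.6 wid 23.3
-25 315 x 547.5 zmax 101.8 wid 23.3
-15 422 x 547.5 zmax 104.6 wid 29.2
-5 409 x 547.0 zmax 104.6 wid 29.1
5 413 x 546.6 zmax 104.8 wid 29.1
15 409 x 546.1 zmax 104.7 wid 29.1
25 411 x 545.7 zmax 104.7 wid 29.2
35 271 x 546.3 zmax 103.4 wid 26.9
-116.60638074170114 39.336621902389545
```

View pics/c4.png

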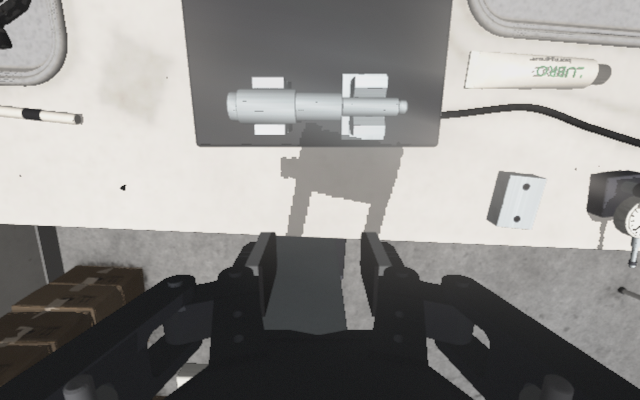

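Shaft level (both seats give an axis height of about 89.7 mm) and centred, spanning (230–408, 105). Now the gauge.

```bash
cat > g.py <<'E'
from h import *
PH=np.radians(2.35); C=np.array([548.0,-38.0]); U=np.array([np.cos(PH),np.sin(PH)])
E
python3 - <<'E'
from g import *
d=np.radians
m.set_gripper(55); 
pick([472.8,-402.4],70,d(9.2),55,sq=50,up=90)
h=C+U*(103+9)
go(h,230,PH); m.dwell(.1)
lin(h,126,200); r=lin(h,111,25,8); t=m.read_tool_pos(); print('touch',r,t,m.read_clock())
z=t[2]+0.5; lin(h,z,20); print(m.read_contact_force(),m.read_tool_pos())
h2=C+U*(83+9); lin(h2,z,20); m.dwell(.2)
print(m.read_contact_force(),m.read_tool_pos(),m.read_orientation(),m.read_clock())
p=m.read_camera("wrist"); save(p,'c5.png')
E
```

```text
grip False 26.91251931922618 [ 472.85408545 -402.32676253   70.29968763]
touch True [660.37458359 -33.27715057 114.29789672] 48.4417
[ 0.60830431  0.82950182 -2.56475021] [659.59658476 -33.33588186 114.40175842]
[ 1.53896976  0.17967803 -7.3310531 ] [640.06195707 -34.20425728 114.77252896] [ 9.99789416e-01  2.04166595e-02 -2.01637038e-03 -4.67693982e-04] 50.125
```

View pics/c5.png

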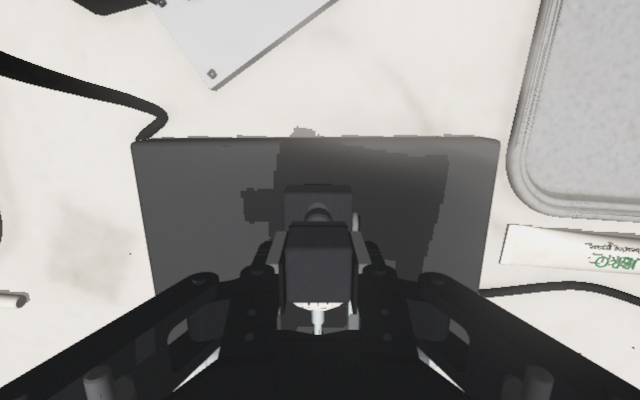

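The gauge is held behind the shaft, the handle at about (318,260), and the push-back of about 1.5 N suggests the stylus is engaged. Next: lower, release and look from the front.

```bash
python3 - <<'E'
from g import *
t=m.read_tool_pos(); h2=C+U*92
r=lin(h2,t[2]-3,10,6); print(r,m.read_tool_pos(),m.read_contact_force())
m.set_gripper(45); t=m.read_tool_pos(); lin(t[:2],220,150)
go(pl(-110,0),300,TH); m.dwell(.2)
p=m.read_camera("wrist"); save(p,'c6.png'); w=cloud(p); np.savez('c6.npz',w=w); print(m.read_clock())
s=w.reshape(-1,3); s=s[(abs(s[:,0]-600)<120)&(abs(s[:,1]+36)<130)]
def rect(lo,hi,x0,x1,y0,y1):
    t=s[(s[:,2]>lo)&(s[:,2]<hi)&(s[:,0]>x0)&(s[:,0]<x1)&(s[:,1]>y0)&(s[:,1]<y1)]
    r=cv2.minAreaRect(t[:,:2].astype(np.float32)); return np.round(r[0],1),np.round(r[1],1),round(r[2],1)
print('handle',rect(139,150,610,670,-70,0)); print('dial',rect(94,102,575,640,-70,0))
for y0 in (-65,-60,-55,-25,-20,):
    b=s[(abs(s[:,1]-y0)<3)&(s[:,2]>90)&(s[:,2]<106)&(s[:,0]<565)]
    print(y0,b[:,0].min().round(1),b[:,0].max().round(1),b[:,2].max().round(1))
t=s[(s[:,2]>82)&(s[:,2]<100)&(s[:,0]>562)&(s[:,0]<588)&(abs(s[:,1]+38)<12)]
print('stylus',len(t),t.mean(0),t.min(0),t.max(0))
cr=p["pixels"]; f=cv2.resize(cr[0:200,160:480],(800,500),interpolation=cv2.INTER_CUBIC); cv2.imwrite('pics/c6c.png',f[...,::-1])
p=m.read_camera("side"); v=p["pixels"][160:280,280:420]; cv2.imwrite('pics/s6.png',cv2.resize(v,None,fx=5,fy=5,interpolation=cv2.INTER_CUBIC)[...,::-1])
E
```

```text
True [640.16742865 -34.14535664 114.31954624] [-1.35516503  0.32997621  7.30988931]
52.5583
handle (array([637.2, -35. ]), array([20.5, 27.3]), 3.1)
dial (array([613.8, -36.3]), array([47.1, 47.3]), 47.8)
-65 541.4 556.7 98.5
-60 538.1 560.5 102.2
-55 537.8 560.5 102.7
-25 536.5 559.1 102.2
-20 532.8 561.9 105.2
stylus 155 [576.28293494 -37.74282383  91.81775333] [562.69115587 -41.57229799  86.28073091] [587.74008197 -33.5895691   94.68162312]
```

View pics/c6c.png

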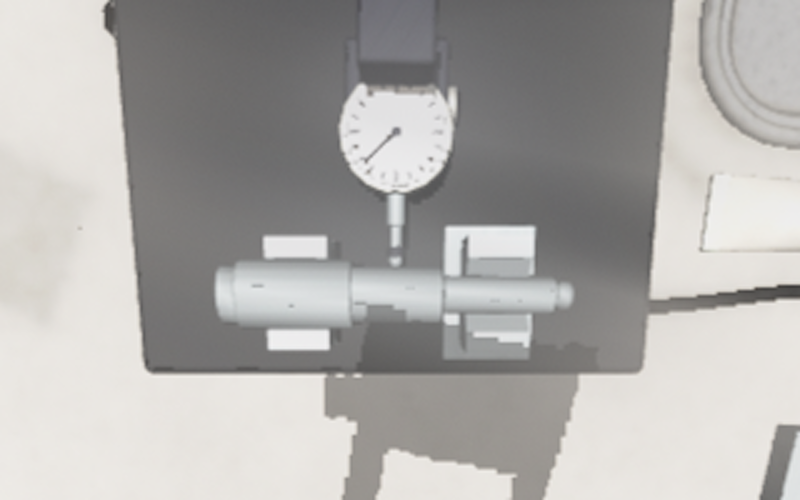

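The stylus meets the shaft at (395,260) in the crop, midway between the blocks and square. The handle was cut off by the frame, so one more view settles the stylus travel.

```bash
python3 - <<'E'
from g import *
go(pl(-60,0),340,TH); m.dwell(.5)
p=m.read_camera("wrist"); w=cloud(p); save(p,'c7.png')
s=w.reshape(-1,3); s=s[(abs(s[:,0]-600)<120)&(abs(s[:,1]+36)<130)]
def rect(lo,hi,x0,x1,y0,y1):
    t=s[(s[:,2]>lo)&(s[:,2]<hi)&(s[:,0]>x0)&(s[:,0]<x1)&(s[:,1]>y0)&(s[:,1]<y1)]
    r=cv2.minAreaRect(t[:,:2].astype(np.float32)); return np.array(r[0]),np.round(r[1],1),round(r[2],1)
H=rect(139,150,610,670,-70,0); print('handle',H)
pts=[]
for y0 in (-60,-56,-52,-48,-30,-26,-22):
    b=s[(abs(s[:,1]-y0)<2)&(s[:,2]>90)&(s[:,2]<106)&(s[:,0]<565)]
    pts.append((y0,(b[:,0].min()+b[:,0].max())/2))
k=np.polyfit(*np.array(pts).T,1); print(k, np.degrees(-k[0]))
dist=(H[0][0]-np.polyval(k,H[0][1]))*np.cos(PH); print('plunger',94+9-dist)
print(top_rect(p,w,"vblock_1",(77,98)),top_rect(p,w,"packing_thin",(50,60)),m.read_clock())
E
```

```text
handle (array([640.09777832, -35.5413475 ]), array([25.5, 27.2]), 2.4)
[-4.97161930e-02  5.46539738e+02] 2.8485280327122013
plunger 11.286136960340471
[(0.96, array([550. , -81.8]), array([50.1, 35.9]), 3.0, 93.2), (0.62, array([546.8,   4. ]), array([50.4, 33.1]), 4.5, 84.1), (0.58, array([568.7, -38.4]), array([20.9, 11.5]), 1.4, 91.7)] [(0.88, array([549.8, -84.1]), array([63.3, 44. ]), 2.4, 53.9)] 53.625
```

View pics/c7.png

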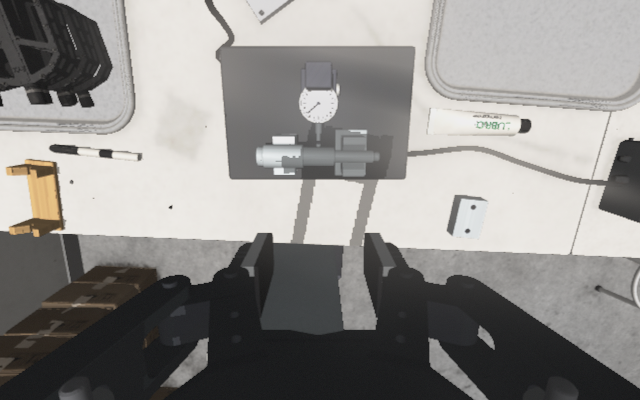

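The view shows the finished set-up: shaft at (320,155), gauge at (318,95), bystanders untouched. Stylus travel is about 11 of 22 mm.

```bash
python3 -c "
from h import *
print(m.sign_off())"
```

```text
the job is handed in; nothing more can be done
None
```

The job is handed in: both blocks and the thin strip are placed, the shaft lies level across them, and the gauge stands square behind it, midway, with its stylus pushed in about 11 of 22 mm; it took about 54 s, and the verdict was not shown.

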